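# UV-treat the cover-glass cartons

## Task

Put every small cover-glass carton lying between the UV box and the timer (not the one at the back by the pipette stand) into the open UV box, each flat on the box floor the right way up and none on top of another, then fold the lid fully shut. Only with the lid shut, turn the timer knob anticlockwise back to its end stop, and from there clockwise exactly one click for each carton in the box. Leave the tape roll and the tally counter where they stand.

Things in the scene. Friction and masses are not known exactly. Their poses are not given: they have to be found in the camera images.
- carton_a1: white carton with a green stripe, loose, 56 x 56 x 22 mm high, 60 g; origin at the centre of its underside, z up. Not every carton is there in every run: an absent one reads None.
- carton_a2: white carton with a green stripe, loose, 56 x 56 x 22 mm high, 60 g; origin at the centre of its underside, z up. Not every carton is there in every run: an absent one reads None.
- carton_b1: white carton with an orange-brown stripe, loose, 50 (its x) x 66 (its y) x 16 mm high, 50 g; origin at the centre of its underside, z up. Not every carton is there in every run: an absent one reads None.
- carton_b2: white carton with an orange-brown stripe, loose, 50 (its x) x 66 (its y) x 16 mm high, 50 g; origin at the centre of its underside, z up. Not every carton is there in every run: an absent one reads None.
- uv_box: fixed white open-topped box with a steel floor, outside 182 (x) x 208 (y) x 56 mm high, walls and floor 6 mm thick, inside 170 x 196 x 50 mm deep: four cartons fit side by side in one layer, two by two. Origin at the centre of its underside; x points from the front to the hinge side, z up.
- uv_floor (a point): centre of the box's inner floor, 6 mm above the bench; axes as uv_box
- uv_lid (a joint): hinge angle of the box's lid, rad: 0 fully shut (lying level on the rim), grows as it opens, at most 1.95; stands open at 1.65 to 1.85 at the start. A stiff hinge (0.26 N m friction): the 0.18 kg lid stays where it is left, and about 2 to 4 N at its free edge moves it.
- uv_lid_hinge (a point): middle of the lid's hinge line, on the far upper edge of the box (x = +91 mm, z = 56.5 mm in uv_box's frame). The point turns with the lid: its -x runs along the lid to the free edge, y along the hinge, z is the lid's outer (upper when shut) face normal; the hinge line lies on the lid's inner face. Lid: white frame with amber window, 182 long x 208 wide x 8 mm thick.
- uv_lid_tab (a point): centre of the black tab, 60 mm wide and 8 mm thick, that stands out 18 mm beyond the middle of the lid's free edge; 189 mm from the hinge line
- timer: fixed grey timer housing, 110 x 110 x 52 mm high, with a black knob on top and a ring of six dots: a larger red one at the end stop (towards the housing's -x) and white ones at the five clicks. Origin at the centre of its underside, z up.
- timer_grip (a point): on the vertical axis of the timer's knob, 78 mm above the bench, at the height to grip: a black bar 46 mm long x 13 mm wide, its top 10 mm above and its foot 18 mm below this point, where a disc of 52 mm diameter begins. The point turns with the knob: the bar lies along its x, and the white pointer line is at its -x end. Grip the bar across its 13 mm.
- timer_knob (a joint): knob angle, rad: 0 at the end stop (pointer at the red dot), grows clockwise seen from above, one click stop every 30 degrees (0.524 rad) up to the fifth (2.618), where it stops too. A sprung roller gives about 0.05 N m: the released knob springs to the nearest click. At the start it stands at the first or second click.
- tape: roll of beige tape lying flat among the cartons, loose, 66 mm diameter x 18 mm high, bystander; origin at the centre of its underside
- counter: grey hand tally counter, loose, 58 x 60 x 36 mm high, standing among the cartons, bystander; origin at the centre of its underside
Not all that is in view belongs to the job. What is shaped like the carton_b2 but blue is not meant. Leave any turquoise look-alike of the carton_a2 alone.

How it is judged:
By the outcome, as a careful person would: the job done as asked, in the order asked, and still so for the second after the job is handed in, with the robot touching nothing.
Of carton_a1, carton_a2, carton_b1, carton_b2 only 3 to 4 are there at a start; the rules pass over those that are not, and their reading is None.
At some moment in a run one of carton_a1, carton_a2, carton_b1, carton_b2 may be knocked a few centimetres aside while the robot is not near it.
Once in a run the grip may slacken for a moment while it holds something.
It also fails if it takes over 210 s, if anything falls off the work surface, if the arm or the gripper's body presses on something with over 40 N, if the wrist force passes 120 N, or if a joint passes its speed limit or range.

## Robot

A 6-joint arm with a two-finger parallel gripper is mounted at the origin on a cart in front of the work surface, level with it; the furniture and walls round the work are solid. World frame = base frame: x ahead of the robot, y to its left, z up, the work surface at z = 0. Lengths are in m, angles in rad, forces in N, time in s.
With the tool pointing down it reaches from about 0.25 to 0.775 m from the base axis. Payload 4 kg.
Tool frame: the origin (TCP) lies at the very end of the fingers, on their centre line; the grasp point (between the pads) lies 19 mm behind it (robot.pinch_z is the distance from the TCP to the grasp point, in m); z points along the fingers, y is the line along which they close (so a half turn about z gives the same grasp; the last joint's range is limited). The gripper opens to 94 mm and grips with 3 to 60 N. Pads are 16 mm wide; open, the fingers measure 119 mm over their backs; the gripper's body (75 mm by 177 mm) begins 78 mm behind the grasp point.
Start: joints at [1.167, 0.087, 1.371, -0, 1.684, -0.103], TCP at [0.163, 0.525, 0.206] pointing down, gripper open.
Joint ranges: [-3.1, 3.1], [-0.76, 2.03], [0.27, 2.55], [-1.08, 4.22], [0.17, 2.65], [-2.57, 2.57]. Speed limits (rad/s): [2.79, 2.79, 3.14, 3.14, 3.14, 3.14].

## Interface

Orientations are given as [roll, pitch, yaw] about the fixed x, y, z axes, in that order (R = Rz(yaw) Ry(pitch) Rx(roll)).
In Python, from bench import robot gives the robot as it stands.
- The arm moves only by the tool arm_command, never from a script. Its argument "targets" is one flat list of numbers, 7 for each row, row after row: the turn, a rotation vector about the tool's x, y, z in degrees, then the shift along the tool's x, y, z in mm, then the closure, from -1 (fully open) to 1 (shut). In form: [ax, ay, az, x, y, z, hand, ax, ay, az, x, y, z, hand, ...]. A call has 1 to 20 rows; each row is the pose to reach, as a shift and turn from the pose commanded when the call began, along the tool's axes at that moment; what a row does not reach only later rows make up. A row lasts 1/10 s, in which the tool goes at most 50 mm and 8.59 degrees, less where a joint would pass 70% of its speed; a pose out of reach is approached as far as the arm can. A call with a gripper value outside its range is refused whole. The fingers move at their own pace and stop on an object; the grip force is fixed at half the most. Time passes only in rows, so rows that repeat a pose let the fingers close. It gives the time, the measured TCP pose, the force, the opening and the grip force at its end, in the units of the state.
- robot.get_obs(): the state, without advancing time (a new reading comes with each control period).
- robot.snapshot(name): name is "scene" or "top" or "wrist"; returns a dict with "color" (480x640x3 uint8, red, green, blue), "range_z" (480x640 float32, m along the optical axis (not along the pixel's ray), 0 where there is no reading), "fx", "fy", "cx", "cy" (pixels), "T" (4x4, takes a point from camera to world coordinates); the wrist camera has in their place "T_tool_cam" (4x4, takes a point from camera to tool coordinates, whose origin is the TCP and whose axes are the flange's). Camera axes: x right, y down, z forward; pixel columns grow to the right and rows downward; lengths in m; the calibration is good to about 2 mm. A picture is of the moment at which its call begins: read the wrist's pose just before it.
- robot.close_job(): hands the job in; it is judged then, once.
The state is a dict: "time": time; "joint_positions": joint angles; "qvel": joint speeds; "joint_torque": joint torques, N m; "tool_pos": TCP position; "ee_rot": TCP orientation; "wrist_force": force on the tool from outside, world axes, zero at the start; "wrist_torque": the same for the moment, N m; "width": finger opening in m; "finger_force": force on a finger pad.
Only numpy, scipy, OpenCV 4.12 (cv2) and the standard library are available. Lean on these libraries where they do the work, as an engineer would, in place of code of your own. Each camera call takes 0.05 s, during which the arm holds its last target. There are 200 camera calls.

## Working session

There is one attempt and no reset: what is moved stays moved. The work goes in short steps, Python scripts to look and compute and a tool call to move; the robot and the scene stay as the last step left them, time stands still between calls to the robot, and variables do not carry over. Pictures are saved under pics/ and viewed, at most 14 in all, crops included, and the job is handed in when it is done.

Besides the shell and the picture viewer there is one more tool, called after "Request:" as name(argument=value, ...) on one line, values as JSON. arm_command: Moves the arm, as the interface text tells. Its arguments: {"type":"object","properties":{"targets":{"type":"array"}},"required":["targets"]}

```bash
mkdir -p pics; cat > h.py <<'E'
import numpy as np,cv2
from bench import robot
from scipy.spatial.transform import Rotation as R
def snap(n,save=None):
    o=robot.get_obs(); s=robot.snapshot(n)
    if n=="wrist":
        T=np.eye(4);T[:3,:3]=R.from_euler('xyz',o['ee_rot']).as_matrix() if np.size(o['ee_rot'])==3 else np.array(o['ee_rot']).reshape(3,3)
        T[:3,3]=o['tool_pos'];s['T']=T@s['T_tool_cam']
    if save: cv2.imwrite('pics/'+save,s['color'][:,:,::-1])
    return s
def onplane(s,uv,z):
    uv=np.atleast_2d(uv).astype(float)
    d=np.c_[(uv[:,0]-s['cx'])/s['fx'],(uv[:,1]-s['cy'])/s['fy'],np.ones(len(uv))]@s['T'][:3,:3].T
    c=s['T'][:3,3]; return c+d*((z-c[2])/d[:,2])[:,None]
def cloud(s):
    v,u=np.mgrid[:480,:640];z=s['range_z']
    p=np.stack([(u-s['cx'])/s['fx']*z,(v-s['cy'])/s['fy']*z,z],-1)
    return p@s['T'][:3,:3].T+s['T'][:3,3]
E
python3 - <<'E'
from h import *
print(robot.get_obs())
for n in("scene","top"):
    s=snap(n,n+"0.png");print(n,s['fx'],s['T'].round(3).tolist())
E
```

```text
{'time': 0.0, 'joint_positions': array([ 1.16694310e+00,  8.79833563e-02,  1.37222145e+00, -1.26250967e-05,
        1.68358406e+00, -1.03140134e-01]), 'qvel': array([-0.00082924,  0.00077284, -0.00198324,  0.00013404,  0.00055427,
        0.00023648]), 'joint_torque': array([-5.80701908e-04, -3.40179527e+01, -3.02430689e+01,  7.18572945e-02,
        3.28462792e-02, -1.36943545e-04]), 'tool_pos': array([0.16272974, 0.52481668, 0.20430531]), 'ee_rot': array([-3.13940682e+00, -2.13634970e-04,  2.84087792e+00]), 'wrist_force': array([0.210464  , 0.13293115, 0.45978529]), 'wrist_torque': array([ 0.03013426, -0.00254551, -0.00076503]), 'finger_force': 0.0, 'width': 0.09395859338207889}
scene 483.63909716757115 [[-0.839, -0.41, 0.357, 0.191], [-0.544, 0.649, -0.533, 0.481], [-0.013, -0.641, -0.768, 0.865], [0.0, 0.0, 0.0, 1.0]]
top 474.8120550010664 [[0.009, -0.983, 0.183, 0.391], [-1.0, -0.004, 0.029, -0.089], [-0.028, -0.183, -0.983, 0.961], [0.0, 0.0, 0.0, 1.0]]
```

View pics/top0.png

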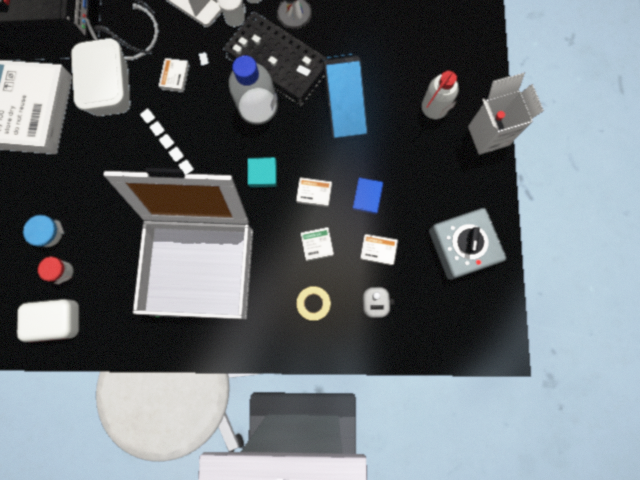

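View pics/scene0.png

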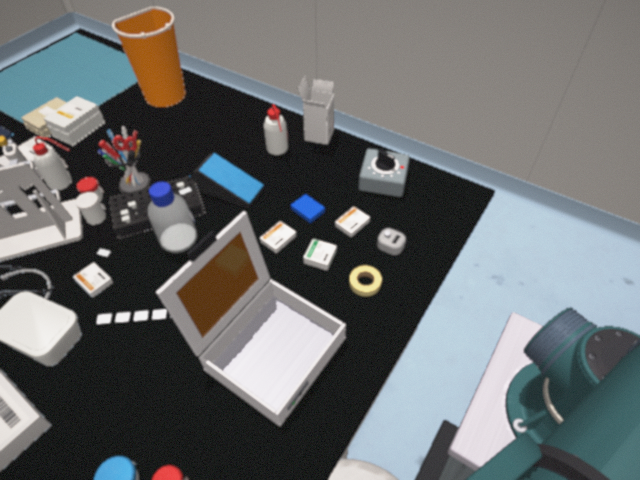

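Seen in the top image: cartons between the box and timer are orange stripe (314,191), green stripe (317,243) and orange stripe (379,249). The look-alikes are turquoise (262,171), blue (368,195), and the orange carton at the back by the pipette stand (173,74). Box is centred at about (193,270), timer at (467,243), tape at (313,303), counter at (377,302).

```bash
python3 - <<'E'
from h import *
s=snap("top");c=s['color'];P=cloud(s);z=P[...,2]
cv2.imwrite('pics/crop0.png',cv2.resize(c[140:330,230:530],None,fx=2.6,fy=2.6,interpolation=cv2.INTER_CUBIC)[:,:,::-1])
def rect(m,name,h):
    n,l,st,_=cv2.connectedComponentsWithStats(m.astype(np.uint8))
    for i in range(1,n):
        if st[i,4]<60: continue
        cn=max(cv2.findContours((l==i).astype(np.uint8),0,2)[0],key=cv2.contourArea)[:,0]
        p=onplane(s,cn,h)[:,:2]
        r=cv2.minAreaRect((p*1000).astype(np.float32))
        print(name,st[i,:2]+st[i,2:4]//2,'z',np.median(z[l==i]).round(4),np.round(r[0],1),np.round(r[1],1),round(r[2],1))
roi=np.zeros(c.shape[:2],bool);roi[140:330,235:420]=1
rect(roi&(c.max(2)>90),'obj',0.018)
b=np.zeros_like(roi);b[180:330,120:265]=1
rect(b&(z>0.045)&(z<0.062),'rim',0.056)
t=np.zeros_like(roi);t[195:290,420:515]=1
rect(t&(c.max(2)>80)&(z>0.04)&(z<.06),'timer',0.052)
rect(t&(z>0.075),'knobbar',0.088)
rect(t&(c[...,0]>150)&(c[...,1]<90),'red',0.052)
L=b.copy();L[150:]|=0
L=np.zeros_like(roi);L[160:235,100:260]=1
q=P[L&(z>0.075)];print('lid',q.min(0),q.max(0),len(q))
for lo,hi in((.08,.1),(.14,.16),(.2,.22)):
    k=q[(q[:,2]>lo)&(q[:,2]<hi)];print(lo,len(k),k.mean(0) if len(k) else'')
E
```

```text
obj [261 171] z 0.0224 [711.6  52.5] [59.3 58.8] 1.4
obj [314 192] z 0.0162 [666.7 -58. ] [70.4 55.6] 82.3
obj [367 195] z 0.0164 [ 659.5 -168.2] [53.6 70.3] 78.8
obj [244 253] z 0.0294 [541.3  82.6] [266.8  34.8] 2.3
obj [317 244] z 0.0222 [558.  -65.4] [61.6 61.2] 11.3
obj [379 249] z 0.0165 [ 547.5 -189.3] [70.2 54.1] 80.2
obj [314 303] z 0.0177 [438.8 -59.8] [66.6 69.2] 0.5
obj [376 302] z 0.026 [ 442.7 -182.8] [56.7 51.3] 0.4
rim [191 269] z 0.0552 [503.4 175.8] [209.6 185.5] 87.9
timer [469 243] z 0.0527 [ 555.9 -358.9] [109.3 109.3] 19.3
knobbar [474 239] z 0.0879 [ 555.4 -358. ] [16.6 47.4] 81.0Traceback (most recent call last):
  File "<stdin>", line 20, in <module>
numpy._core._exceptions._UFuncOutputCastingError: Cannot cast ufunc 'bitwise_or' output from dtype('int64') to dtype('bool') with casting rule 'same_kind'
```

View pics/crop0.png

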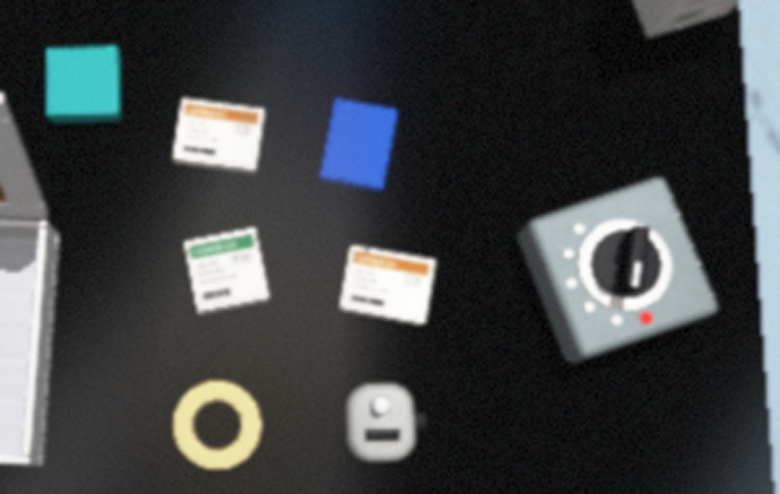

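The crop confirms three cartons: orange-striped at (219,134) and (388,285), green-striped at (226,270). The turquoise (83,81) and blue (358,143) ones are the look-alikes. There are therefore 3 cartons to place. The knob pointer is at the lower end of the bar, near crop (636,272), and the red dot is at (646,317).

```bash
cat >> h.py <<'E'
def go(*goals):
    "goals: (x,y,z mm, yaw deg) world; prints rotvec deg + shift mm in present tool axes"
    o=robot.get_obs();R0=R.from_euler('xyz',o['ee_rot']);p=np.array(o['tool_pos'])*1000
    print('at',p.round(1),np.degrees(o['ee_rot']).round(1),'w',round(o['width']*1000,1),'t',round(o['time'],2),'F',np.round(o['wrist_force'],1))
    for g in goals:
        Rt=R.from_euler('xyz',[180,0,g[3]],degrees=True)
        print(g,(R0.inv()*Rt).as_rotvec(degrees=True).round(1),R0.inv().apply(np.array(g[:3])-p).round(1))
E
python3 - <<'E'
from h import *
s=snap("wrist");print(s['T_tool_cam'].round(3).tolist())
s=snap("top");P=cloud(s);z=P[...,2]
L=np.zeros(z.shape,bool);L[160:235,100:260]=1
q=P[L&(z>0.075)]
for lo,hi in((.08,.1),(.14,.16),(.2,.22)):
    k=q[(q[:,2]>lo)&(q[:,2]<hi)];print(lo,len(k),k.mean(0) if len(k) else'')
go((558,-65,150,101.3),(667,-58,150,82.3),(547,-189,150,80.2))
E
```

```text
[[0.0, -0.971, -0.239, 0.07], [1.0, 0.0, -0.001, 0.0], [0.001, -0.239, 0.971, -0.178], [0.0, 0.0, 0.0, 1.0]]
0.08 533 [0.60038342 0.17287446 0.08911483]
0.14 571 [0.61211041 0.17276926 0.15006501]
0.2 595 [0.62272808 0.1714675  0.20985639]
at [162.9 525.1 204.9] [-179.9   -0.   162.8] w 93.9 t 0.25 F [0.6 0.9 0.1]
(558, -65, 150, 101.3) [-0.1  0.  61.5] [-552.2 -446.5   55.3]
(667, -58, 150, 82.3) [-0.1  0.  80.5] [-654.3 -407.5   55.3]
(547, -189, 150, 80.2) [-0.   0.  82.6] [-578.5 -568.2   55.4]
```

Request:
arm_command(targets=[0, 0, 61.5, -552, -446.5, 55, -0.5, 0, 0, 61.5, -552, -446.5, 55, -0.5, 0, 0, 61.5, -552, -446.5, 55, -0.5, 0, 0, 61.5, -552, -446.5, 55, -0.5, 0, 0, 61.5, -552, -446.5, 55, -0.5, 0, 0, 61.5, -552, -446.5, 55, -0.5, 0, 0, 61.5, -552, -446.5, 55, -0.5, 0, 0, 61.5, -552, -446.5, 55, -0.5, 0, 0, 61.5, -552, -446.5, 55, -0.5, 0, 0, 61.5, -552, -446.5, 55, -0.5, 0, 0, 61.5, -552, -446.5, 55, -0.5, 0, 0, 61.5, -552, -446.5, 55, -0.5, 0, 0, 61.5, -552, -446.5, 55, -0.5, 0, 0, 61.5, -552, -446.5, 55, -0.5, 0, 0, 61.5, -552, -446.5, 55, -0.5, 0, 0, 61.5, -552, -446.5, 55, -0.5, 0, 0, 61.5, -552, -446.5, 55, -0.5, 0, 0, 61.5, -552, -446.5, 55, -0.5])

```text
time: 2.05
tool_pos: [0.5573, -0.063, 0.151]
ee_rot: [3.141, -0.0, 1.769]
wrist_force: [-0.4, 0.5, -0.1]
width: 0.0704
finger_force: 0.0
```

```bash
cat >> h.py <<'E'
def rects(s,h,zlo,zhi,near=None,rad=.3,minpx=200,col=None):
    "top-surface rectangles found in the depth slice zlo..zhi"
    P=cloud(s);m=(P[...,2]>zlo)&(P[...,2]<zhi)&(s['range_z']>0)
    if near is not None: m&=np.hypot(P[...,0]-near[0]/1e3,P[...,1]-near[1]/1e3)<rad
    n,l,st,_=cv2.connectedComponentsWithStats(m.astype(np.uint8))
    for i in range(1,n):
        if st[i,4]<minpx: continue
        cn=max(cv2.findContours((l==i).astype(np.uint8),0,2)[0],key=cv2.contourArea)[:,0]
        r=cv2.minAreaRect((onplane(s,cn,h)[:,:2]*1000).astype(np.float32))
        print('px',st[i,:2]+st[i,2:4]//2,'xy',np.round(r[0],1),'size',np.round(r[1],1),'ang',round(r[2],1),'rgb',np.median(s['color'][l==i],0),'z',np.median(P[...,2][l==i]).round(4))
E
python3 - <<'E'
from h import *
s=snap("wrist","w1.png")
print('A');rects(s,.022,.019,.027)
print('B');rects(s,.016,.012,.0195)
go((558,-65,4,101.3))
E
```

```text
A
px [273  41] xy [497.   76.4] size [  3.6 181. ] ang 88.1 rgb [133. 131. 130.] z 0.0231
px [539 132] xy [707.4  53.5] size [56.1 55.5] ang 1.7 rgb [ 62. 223. 222.] z 0.0206
px [317 237] xy [556.2 -61.4] size [55.5 54.9] ang 11.4 rgb [241. 244. 238.] z 0.0206
px [161 335] xy [ 432.9 -168.2] size [48.6 37.1] ang 62.3 rgb [223. 223. 220.] z 0.0239
B
px [279  45] xy [500.8  75.5] size [  2.9 173. ] ang 88.2 rgb [132. 131. 130.] z 0.0158
px [503 126] xy [682.2  53.3] size [ 7.  56.5] ang 1.9 rgb [24. 91. 91.] z 0.0163
px [178 201] xy [438. -56.] size [66.9 65. ] ang 11.4 rgb [182. 169. 119.] z 0.0162
px [446 252] xy [665.5 -54.4] size [65.4 50.4] ang 82.3 rgb [254. 254. 253.] z 0.0147
px [285 342] xy [ 548.9 -170.8] size [39.6 49.7] ang 79.5 rgb [253. 252. 250.] z 0.0146
px [389 344] xy [ 639.8 -146.9] size [37.4 29.8] ang 11.4 rgb [ 60. 125. 243.] z 0.0146
at [557.4 -63.  151. ] [180.   -0.  101.4] w 70.4 t 2.1 F [-0.4 -0.2  0.4]
(558, -65, 4, 101.3) [ 0.  -0.   0.1] [-2.10e+00  1.00e-01  1.47e+02]
```

View pics/w1.png

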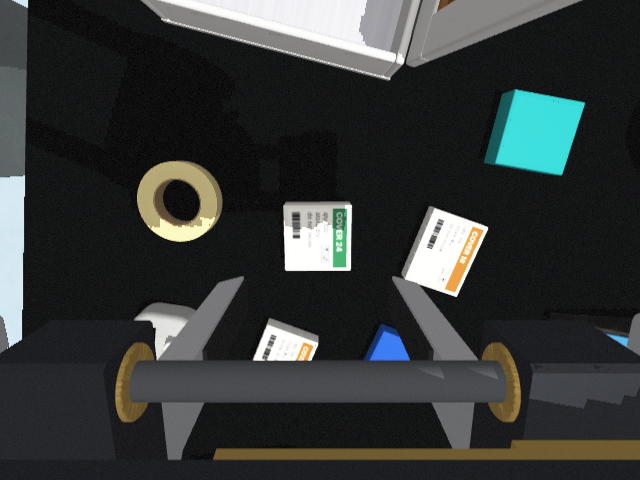

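The wrist image shows the green carton centred between the fingers at (317,237), clear of its neighbours. Descending to grasp it.

Request:
arm_command(targets=[0, 0, 0, -1, -1, 40, -0.5, 0, 0, 0, -1, -1, 80, -0.5, 0, 0, 0, -1, -1, 115, -0.5, 0, 0, 0, -1, -1, 135, -0.5, 0, 0, 0, -1, -1, 146, -0.5, 0, 0, 0, -1, -1, 147, -0.5, 0, 0, 0, -1, -1, 147, 0.1, 0, 0, 0, -1, -1, 147, 0.2, 0, 0, 0, -1, -1, 147, 0.3, 0, 0, 0, -1, -1, 147, 0.3, 0, 0, 0, -1, -1, 147, 0.3, 0, 0, 0, -1, -1, 147, 0.3, 0, 0, 0, -1, -1, 135, 0.3, 0, 0, 0, -1, -1, 105, 0.3, 0, 0, 0, -1, -1, 70, 0.3, 0, 0, 0, -1, -1, 35, 0.3, 0, 0, 0, -1, -1, 10, 0.3, 0, 0, 0, -1, -1, 10, 0.3])

```text
time: 3.9
tool_pos: [0.5597, -0.0666, 0.1458]
ee_rot: [3.133, 0.004, 1.767]
wrist_force: [-0.3, -1.2, 0.3]
width: 0.0559
finger_force: 3.0
```

```bash
python3 - <<'E'
from h import *
y=np.radians(-2.1);Rb=np.array([[np.cos(y),-np.sin(y)],[np.sin(y),np.cos(y)]])
for n,p in dict(A=(30,0),B1=(-45,46),B2=(-45,-46)).items(): print(n,(np.array([503,176])+Rb@p).round(1))
g=np.array([503,176])+Rb@[30,0]
go((*g,140,177.9),(*g,11,177.9))
E
```

```text
A [533.  174.9]
B1 [459.7 223.6]
B2 [456.3 131.7]
at [559.7 -66.6 145.8] [179.5   0.2 101.3] w 55.9 t 3.9 F [-0.3 -1.2  0.3]
(np.float64(532.9798518133597), np.float64(174.90068873880332), 140, 177.9) [  0.3   0.5 -76.6] [242.1  20.9   5. ]
(np.float64(532.9798518133597), np.float64(174.90068873880332), 11, 177.9) [  0.3   0.5 -76.6] [242.6  19.8 134. ]
```

Request:
arm_command(targets=[0, 0, 0, 0, 0, 0, 1, 0, 0, 0, 0, 0, 0, 1, 0, 0, 0, 0, 0, 0, 1])

```text
time: 4.2
tool_pos: [0.5558, -0.0656, 0.1379]
ee_rot: [-3.137, -0.002, 1.767]
wrist_force: [-0.1, -0.7, -0.5]
width: 0.0558
finger_force: 30.0
```

```bash
python3 - <<'E'
from h import *
s=snap("wrist","w2.png");rects(s,.016,.012,.0195)
go((533,175,140,177.9),(533,175,11,177.9))
E
```

```text
px [276  36] xy [497.6  75.9] size [  3.6 179.5] ang 88.2 rgb [142. 140. 139.] z 0.0159
px [515 122] xy [681.6  53.4] size [ 7.6 56.9] ang 3.6 rgb [27. 98. 97.] z 0.0161
px [175 200] xy [438.  -55.9] size [66.8 64.7] ang 11.3 rgb [195. 181. 127.] z 0.0162
px [455 253] xy [665.3 -54.5] size [65.3 50.4] ang 82.3 rgb [255. 255. 254.] z 0.0146
px [166 326] xy [ 443.  -158.9] size [16.3 54.9] ang 80.2 rgb [115. 116. 113.] z 0.0157
px [600 331] xy [805.5 -96.6] size [51.9 15.7] ang 7.3 rgb [30. 29. 30.] z 0.0164
px [287 356] xy [ 548.5 -171.3] size [54.2  6.8] ang 11.4 rgb [253. 251. 249.] z 0.0147
at [556.  -65.6 138.2] [-1.798e+02 -1.000e-01  1.013e+02] w 55.8 t 4.25 F [-0.3 -1.  -1.2]
(533, 175, 140, 177.9) [ -0.1  -0.2 -76.6] [240.5  24.5  -1.5]
(533, 175, 11, 177.9) [ -0.1  -0.2 -76.6] [240.3  24.9 127.5]
```

View pics/w2.png

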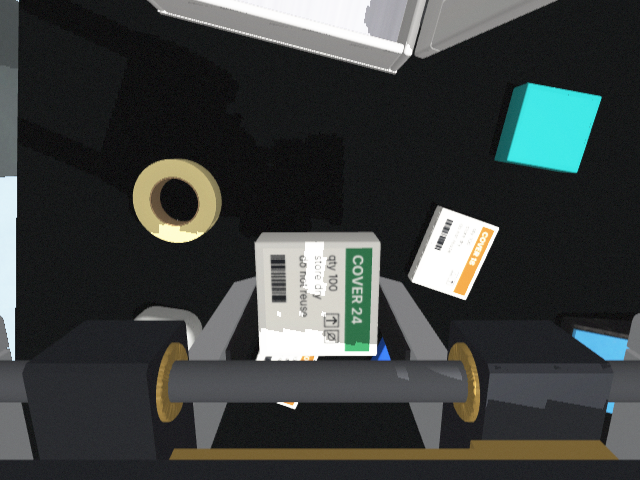

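The green carton is held squarely between the fingers at (318,295). The other two cartons haven't moved.

Request:
arm_command(targets=[0, 0, -20, 60, 6, -1, 1, 0, 0, -40, 120, 12, -1, 1, 0, 0, -60, 180, 18, -1, 1, 0, 0, -76.6, 240, 24.5, -1, 1, 0, 0, -76.6, 240, 24.5, -1, 1, 0, 0, -76.6, 240, 24.5, -1, 1, 0, 0, -76.6, 240, 24.5, -1, 1, 0, 0, -76.6, 240, 24.5, -1, 1, 0, 0, -76.6, 240, 24.5, -1, 1, 0, 0, -76.6, 240, 24.5, -1, 1, 0, 0, -76.6, 240, 24.5, -1, 1, 0, 0, -76.6, 240, 24.5, 30, 1, 0, 0, -76.6, 240, 24.5, 55, 1, 0, 0, -76.6, 240, 24.5, 75, 1, 0, 0, -76.6, 240, 24.5, 95, 1, 0, 0, -76.6, 240, 24.5, 105, 1, 0, 0, -76.6, 240, 24.5, 105, 1, 0, 0, -76.6, 240, 24.5, 105, 1])

```text
time: 6.05
tool_pos: [0.5347, 0.1744, 0.0361]
ee_rot: [3.141, 0.001, 3.104]
wrist_force: [0.3, -0.2, -0.0]
width: 0.0556
finger_force: 30.0
```

```bash
python3 - <<'E'
from h import *
go((533,175,11,177.9))
E
```

```text
at [534.7 174.4  36.1] [180.    0.  177.8] w 55.6 t 6.05 F [ 0.3 -0.2 -0. ]
(533, 175, 11, 177.9) [ 0.   0.  -0.1] [ 1.8  0.5 25.1]
```

Request:
arm_command(targets=[0, 0, 0, 1, 0, 10, 1, 0, 0, 0, 1, 0, 18, 1, 0, 0, 0, 1, 0, 23, 1, 0, 0, 0, 1, 0, 25, 1, 0, 0, 0, 1, 0, 25, 1, 0, 0, 0, 1, 0, 25, 0, 0, 0, 0, 1, 0, 25, -0.4, 0, 0, 0, 1, 0, 25, -0.4, 0, 0, 0, 1, 0, 25, -0.4, 0, 0, 0, 1, 0, 25, -0.4, 0, 0, 0, 1, 0, 15, -0.4, 0, 0, 0, 1, 0, -5, -0.4, 0, 0, 0, 1, 0, -35, -0.4, 0, 0, 0, 1, 0, -75, -0.4, 0, 0, 0, 1, 0, -110, -0.4, 0, 0, 0, 1, 0, -110, -0.4, 0, 0, 0, 1, 0, -110, -0.4])

```text
time: 7.75
tool_pos: [0.534, 0.1745, 0.1472]
ee_rot: [3.141, 0.003, 3.104]
wrist_force: [0.2, -0.3, -0.3]
width: 0.066
finger_force: 0.0
```

```bash
python3 - <<'E'
from h import *
s=snap("wrist");rects(s,.028,.022,.033)
s=snap("top");rects(s,.016,.012,.0195,near=(600,-120),rad=.16,minpx=60)
go((665.5,-55,140,82.3))
E
```

```text
px [322 193] xy [501.1 179.6] size [203.  173.2] ang 87.9 rgb [107. 106. 105.] z 0.0279
px [317 234] xy [528.4 174.9] size [55.6 55.4] ang 87.9 rgb [250. 249. 247.] z 0.0266
px [318 301] xy [584.9 173.2] size [107.7   5.3] ang 87.9 rgb [120. 119. 119.] z 0.0275
px [367 195] xy [ 659.8 -168.1] size [50.1 67.1] ang 78.9 rgb [ 71. 117. 224.] z 0.0168
px [334 195] xy [ 661.1 -100.4] size [65.8 51.8] ang 82.3 rgb [240. 237. 233.] z 0.0165
px [378 250] xy [ 547.3 -188.9] size [65.9 50.5] ang 79.7 rgb [245. 243. 240.] z 0.0168
px [316 294] xy [460.4 -66.9] size [55.2 18.2] ang 68.2 rgb [240. 230. 170.] z 0.0181
at [532.4 174.2 144.1] [-1.800e+02 -1.000e-01  1.779e+02] w 65.5 t 7.85 F [ 0.1 -0.5 -0.2]
(665.5, -55, 140, 82.3) [-0.1 -0.1 95.6] [-141.6 -224.     3.9]
```

Green carton lies flat in the box. One orange carton has been knocked to about (660,-97), so I'm going around the lid to it.

Request:
arm_command(targets=[0, 0, 0, 0, -50, 4, -0.4, 0, 0, 0, 0, -100, 4, -0.4, 0, 0, 0, 0, -150, 4, -0.4, 0, 0, 0, 0, -200, 4, -0.4, 0, 0, 0, 0, -250, 4, -0.4, 0, 0, 30, -30, -266, 4, -0.4, 0, 0, 95.6, -138, -266, 4, -0.4, 0, 0, 95.6, -138, -266, 4, -0.4, 0, 0, 95.6, -138, -266, 4, -0.4, 0, 0, 95.6, -138, -266, 4, -0.4, 0, 0, 95.6, -138, -266, 4, -0.4, 0, 0, 95.6, -138, -266, 4, -0.4, 0, 0, 95.6, -138, -266, 4, -0.4, 0, 0, 95.6, -138, -266, 4, -0.4, 0, 0, 95.6, -138, -266, 4, -0.4, 0, 0, 95.6, -138, -266, 4, -0.4, 0, 0, 95.6, -138, -266, 4, -0.4, 0, 0, 95.6, -138, -266, 4, -0.4, 0, 0, 95.6, -138, -266, 4, -0.4])

```text
time: 9.75
tool_pos: [0.6608, -0.0965, 0.1404]
ee_rot: [-3.14, -0.0, 1.438]
wrist_force: [-0.5, 0.5, 0.7]
width: 0.0658
finger_force: 0.0
```

```bash
python3 - <<'E'
from h import *
s=snap("wrist","w3.png");rects(s,.016,.012,.0195)
go((661,-97,4,82.3))
E
```

```text
px [94 24] xy [520.7  74.8] size [139.3  17.1] ang 4.3 rgb [165. 164. 163.] z 0.0158
px [549  21] xy [841.5  37. ] size [14.  59.9] ang 57.6 rgb [235. 237. 235.] z 0.0157
px [608  61] xy [887.5   8. ] size [70.6  6.6] ang 56.0 rgb [27. 26. 28.] z 0.0158
px [609 134] xy [891.3 -43.4] size [ 4.9 58. ] ang 52.8 rgb [26. 25. 26.] z 0.0157
px [ 42 226] xy [440.1 -56.4] size [66.5 65.9] ang 71.1 rgb [255. 255. 232.] z 0.0161
px [522 244] xy [ 828.4 -123.9] size [86.7 74.7] ang 7.8 rgb [53. 65. 69.] z 0.0173
px [319 241] xy [661.  -97.6] size [64.6 49.7] ang 82.2 rgb [238. 235. 231.] z 0.0146
px [329 317] xy [ 659.5 -164.4] size [50.5 65.4] ang 78.9 rgb [ 74. 155. 254.] z 0.0146
px [185 332] xy [ 530.8 -157.2] size [29.4 13.4] ang 44.8 rgb [255. 255. 255.] z 0.0144
at [661.  -96.6 140.8] [-179.9   -0.    82.4] w 65.8 t 9.8 F [-0.1 -0.2 -0.1]
(661, -97, 4, 82.3) [-0.1 -0.   0.1] [ -0.5   0.3 136.8]
```

View pics/w3.png

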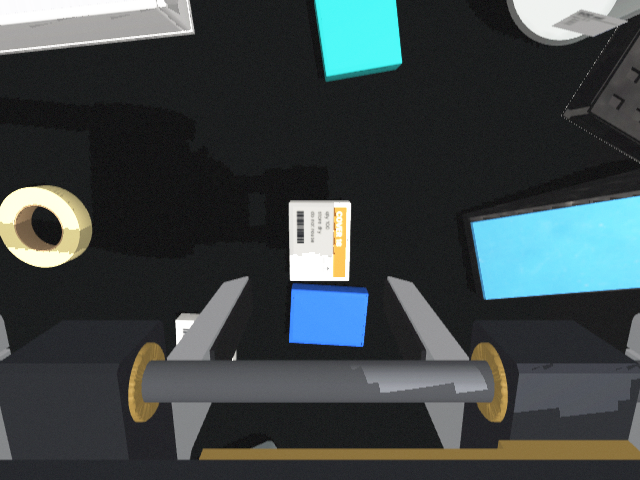

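The orange carton is centred between the fingers at (319,241), with the blue look-alike just behind it at (329,317). Grasping.

Request:
arm_command(targets=[0, 0, 0, 0, 0, 40, -0.4, 0, 0, 0, 0, 0, 80, -0.4, 0, 0, 0, 0, 0, 110, -0.4, 0, 0, 0, 0, 0, 128, -0.4, 0, 0, 0, 0, 0, 136, -0.4, 0, 0, 0, 0, 0, 137, -0.4, 0, 0, 0, 0, 0, 137, 0, 0, 0, 0, 0, 0, 137, 1, 0, 0, 0, 0, 0, 137, 1, 0, 0, 0, 0, 0, 137, 1, 0, 0, 0, 0, 0, 137, 1, 0, 0, 0, 0, 0, 130, 1, 0, 0, 0, 0, 0, 105, 1, 0, 0, 0, 0, 0, 70, 1, 0, 0, 0, 0, 0, 35, 1, 0, 0, 0, 0, 0, 0, 1, 0, 0, 0, 0, 0, 0, 1, 0, 0, 0, 0, 0, 0, 1])

```text
time: 11.6
tool_pos: [0.6614, -0.0966, 0.1419]
ee_rot: [3.141, 0.0, 1.436]
wrist_force: [0.2, 0.2, -1.9]
width: 0.0501
finger_force: 30.0
```

```bash
python3 - <<'E'
from h import *
go((480,-60,140,120),(460,222,140,177.9))
E
```

```text
at [661.4 -96.6 141.9] [179.9   0.   82.3] w 50.1 t 11.6 F [ 0.2  0.2 -1.9]
(480, -60, 140, 120) [  0.1   0.  -37.7] [  11.9 -184.6    1.7]
(460, 222, 140, 177.9) [  0.    0.1 -95.6] [ 288.6 -242.4    1.6]
```

Request:
arm_command(targets=[0, 0, 0, 0, -40, 0, 1, 0, 0, -8, 3, -80, 0, 1, 0, 0, -16, 6, -120, 0, 1, 0, 0, -24, 9, -160, 0, 1, 0, 0, -32, 12, -185, 0, 1, 0, 0, -40, 50, -192, 0, 1, 0, 0, -48, 90, -200, 0, 1, 0, 0, -56, 130, -210, 0, 1, 0, 0, -64, 170, -218, 0, 1, 0, 0, -72, 210, -226, 0, 1, 0, 0, -80, 250, -234, 0, 1, 0, 0, -88, 288.5, -242.5, 0, 1, 0, 0, -95.6, 288.5, -242.5, 0, 1, 0, 0, -95.6, 288.5, -242.5, 0, 1, 0, 0, -95.6, 288.5, -242.5, 0, 1, 0, 0, -95.6, 288.5, -242.5, 0, 1, 0, 0, -95.6, 288.5, -242.5, 0, 1])

```text
time: 13.3
tool_pos: [0.4598, 0.221, 0.1411]
ee_rot: [-3.141, -0.001, 3.102]
wrist_force: [1.1, -0.5, -0.8]
width: 0.0497
finger_force: 30.0
```

```bash
python3 - <<'E'
from h import *
s=snap("wrist");rects(s,.028,.022,.033)
go((460,222,11,177.9))
E
```

```text
px [606 154] xy [397.5 428.5] size [40.2 80.2] ang 76.8 rgb [137. 137. 132.] z 0.0287
px [143 256] xy [466.3  82.7] size [  6.5 103.6] ang 88.0 rgb [100.  99.  99.] z 0.0277
px [391 237] xy [457.1 278.9] size [ 2.4 69.7] ang 87.9 rgb [113. 112. 110.] z 0.0275
px [606 273] xy [489.4 445.5] size [25.  44.4] ang 63.8 rgb [113. 113. 108.] z 0.0267
px [260 338] xy [539.  170.2] size [10.2 33.3] ang 85.9 rgb [251. 251. 249.] z 0.0267
at [459.9 221.1 141.3] [-180.    -0.   177.7] w 49.5 t 13.35 F [0.6 0.4 0.6]
(460, 222, 11, 177.9) [-0.  -0.  -0.2] [-1.000e-01  9.000e-01  1.303e+02]
```

Request:
arm_command(targets=[0, 0, 0, 0, 0, 30, 1, 0, 0, 0, 0, 0, 60, 1, 0, 0, 0, 0, 0, 90, 1, 0, 0, 0, 0, 0, 110, 1, 0, 0, 0, 0, 0, 122, 1, 0, 0, 0, 0, 0, 128, 1, 0, 0, 0, 0, 0, 130, 1, 0, 0, 0, 0, 0, 130, 1, 0, 0, 0, 0, 0, 130, 0, 0, 0, 0, 0, 0, 130, -0.25, 0, 0, 0, 0, 0, 130, -0.25, 0, 0, 0, 0, 0, 130, -0.25, 0, 0, 0, 0, 0, 125, -0.25, 0, 0, 0, 0, 0, 105, -0.25, 0, 0, 0, 0, 0, 75, -0.25, 0, 0, 0, 0, 0, 40, -0.25, 0, 0, 0, 0, 0, 0, -0.4, 0, 0, 0, 0, 0, 0, -0.4, 0, 0, 0, 0, 0, 0, -0.4])

```text
time: 15.25
tool_pos: [0.4605, 0.2222, 0.1431]
ee_rot: [3.14, 0.003, 3.104]
wrist_force: [-0.1, -0.1, 1.0]
width: 0.0656
finger_force: 0.0
```

```bash
python3 - <<'E'
from h import *
s=snap("wrist");rects(s,.022,.016,.033,near=(480,200),rad=.15)
s=snap("top");rects(s,.016,.012,.0195,near=(600,-120),rad=.16,minpx=60)
go((460,0,140,130),(548,-186,140,80))
E
```

```text
px [144 255] xy [469.3  81.1] size [  9.1 108.1] ang 87.8 rgb [98. 97. 97.] z 0.0246
px [388 235] xy [458.3 279.4] size [ 3.7 71.5] ang 87.7 rgb [110. 109. 108.] z 0.0249
px [317 241] xy [461.  222.6] size [49.7 65.4] ang 87.9 rgb [246. 245. 241.] z 0.0206
px [267 321] xy [528.9 176. ] size [54.9 59.9] ang 87.9 rgb [240. 239. 235.] z 0.0266
px [367 195] xy [ 659.8 -168.1] size [50.1 67.1] ang 78.9 rgb [ 61. 110. 221.] z 0.0166
px [379 250] xy [ 547.2 -188.9] size [66.  50.8] ang 79.9 rgb [244. 242. 238.] z 0.0166
px [316 294] xy [461.  -65.2] size [52.  18.9] ang 69.5 rgb [239. 228. 168.] z 0.0179
at [459.  221.6 140.2] [-1.800e+02 -1.000e-01  1.779e+02] w 65.7 t 15.35 F [-0.2 -0.3 -0.7]
(460, 0, 140, 130) [-0.1 -0.1 47.9] [  -9.3 -221.4    0.4]
(548, -186, 140, 80) [-0.1 -0.1 97.9] [-1.041e+02 -4.040e+02  3.000e-01]
```

Request:
arm_command(targets=[0, 0, 8, 0, -45, 0, -0.4, 0, 0, 16, 0, -90, 0, -0.4, 0, 0, 24, 0, -135, 0, -0.4, 0, 0, 32, -5, -180, 0, -0.4, 0, 0, 40, -9, -220, 0, -0.4, 0, 0, 48, -30, -260, 0, -0.4, 0, 0, 56, -50, -300, 0, -0.4, 0, 0, 64, -70, -340, 0, -0.4, 0, 0, 72, -90, -380, 0, -0.4, 0, 0, 80, -104, -404, 0, -0.4, 0, 0, 88, -104, -404, 0, -0.4, 0, 0, 97.9, -104, -404, 0, -0.4, 0, 0, 97.9, -104, -404, 0, -0.4, 0, 0, 97.9, -104, -404, 0, -0.4, 0, 0, 97.9, -104, -404, 0, -0.4, 0, 0, 97.9, -104, -404, 0, -0.4])

```text
time: 16.95
tool_pos: [0.5485, -0.1854, 0.1412]
ee_rot: [-3.141, -0.0, 1.397]
wrist_force: [0.0, -1.4, 0.1]
width: 0.0661
finger_force: 0.0
```

```bash
python3 - <<'E'
from h import *
s=snap("wrist");rects(s,.016,.012,.0195,near=(548,-186),rad=.1)
go((548,-186,4,80))
E
```

```text
px [424 192] xy [ 637.7 -161.6] size [50.9 25.8] ang 83.3 rgb [ 85. 168. 255.] z 0.0145
px [317 240] xy [ 546.7 -185.9] size [65.4 49.8] ang 80.1 rgb [241. 239. 235.] z 0.0146
at [ 548.6 -185.4  141.4] [-180.   -0.   80.] w 65.9 t 17.0 F [-1.1  0.3  0.9]
(548, -186, 4, 80) [-0. -0.  0.] [ -0.7  -0.5 137.4]
```

Request:
arm_command(targets=[0, 0, 0, 0, -1.5, 40, -0.4, 0, 0, 0, 0, -1.5, 80, -0.4, 0, 0, 0, 0, -1.5, 110, -0.4, 0, 0, 0, 0, -1.5, 128, -0.4, 0, 0, 0, 0, -1.5, 136, -0.4, 0, 0, 0, 0, -1.5, 137, -0.4, 0, 0, 0, 0, -1.5, 137, 0, 0, 0, 0, 0, -1.5, 137, 1, 0, 0, 0, 0, -1.5, 137, 1, 0, 0, 0, 0, -1.5, 137, 1, 0, 0, 0, 0, -1.5, 137, 1, 0, 0, 0, 0, -1.5, 130, 1, 0, 0, 0, 0, -1.5, 105, 1, 0, 0, 0, 0, -1.5, 70, 1, 0, 0, 0, 0, -1.5, 35, 1, 0, 0, 0, 0, -1.5, 0, 1, 0, 0, 0, 0, -1.5, 0, 1, 0, 0, 0, 0, -1.5, 0, 1])

```text
time: 18.8
tool_pos: [0.5473, -0.1855, 0.142]
ee_rot: [3.14, 0.0, 1.396]
wrist_force: [-0.3, -0.2, -0.2]
width: 0.0494
finger_force: 30.0
```

```bash
python3 - <<'E'
from h import *
go((459,133,140,177.9))
E
```

```text
at [ 547.3 -185.5  142. ] [179.9   0.   80. ] w 49.4 t 18.8 F [-0.3 -0.2 -0.2]
(459, 133, 140, 177.9) [  0.    0.1 -97.9] [ 298.2 -142.5    1.8]
```

Request:
arm_command(targets=[0, 0, -8, 25, -12, 0, 1, 0, 0, -16, 50, -24, 0, 1, 0, 0, -24, 75, -36, 0, 1, 0, 0, -32, 100, -48, 0, 1, 0, 0, -40, 125, -60, 0, 1, 0, 0, -48, 150, -72, 0, 1, 0, 0, -56, 175, -84, 0, 1, 0, 0, -64, 200, -96, 0, 1, 0, 0, -72, 225, -108, 0, 1, 0, 0, -80, 250, -120, 0, 1, 0, 0, -88, 275, -132, 0, 1, 0, 0, -97.9, 298, -142.5, 0, 1, 0, 0, -97.9, 298, -142.5, 0, 1, 0, 0, -97.9, 298, -142.5, 0, 1, 0, 0, -97.9, 298, -142.5, 0, 1, 0, 0, -97.9, 298, -142.5, 0, 1])

```text
time: 20.4
tool_pos: [0.4588, 0.1319, 0.1409]
ee_rot: [-3.141, -0.001, 3.102]
wrist_force: [0.8, 0.2, -0.2]
width: 0.0495
finger_force: 30.0
```

```bash
python3 - <<'E'
from h import *
go((459,133,11,177.9))
E
```

```text
at [458.8 131.9 140.9] [-1.800e+02 -1.000e-01  1.777e+02] w 49.5 t 20.4 F [ 0.8  0.2 -0.2]
(459, 133, 11, 177.9) [-0.  -0.1 -0.2] [ -0.3   1.2 129.9]
```

Request:
arm_command(targets=[0, 0, 0, 0, 0, 30, 1, 0, 0, 0, 0, 0, 60, 1, 0, 0, 0, 0, 0, 90, 1, 0, 0, 0, 0, 0, 110, 1, 0, 0, 0, 0, 0, 122, 1, 0, 0, 0, 0, 0, 128, 1, 0, 0, 0, 0, 0, 130, 1, 0, 0, 0, 0, 0, 130, 1, 0, 0, 0, 0, 0, 130, 0, 0, 0, 0, 0, 0, 130, -0.25, 0, 0, 0, 0, 0, 130, -0.25, 0, 0, 0, 0, 0, 130, -0.25, 0, 0, 0, 0, 0, 125, -0.25, 0, 0, 0, 0, 0, 105, -0.25, 0, 0, 0, 0, 0, 75, -0.25, 0, 0, 0, 0, 0, 40, -0.25, 0, 0, 0, 0, 0, 0, -0.25, 0, 0, 0, 0, 0, 0, -0.25, 0, 0, 0, 0, 0, 0, -0.25])

```text
time: 22.3
tool_pos: [0.4596, 0.133, 0.143]
ee_rot: [3.141, 0.003, 3.104]
wrist_force: [0.0, 0.2, -0.6]
width: 0.059
finger_force: 0.0
```

```bash
python3 - <<'E'
from h import *
s=snap("wrist","w4.png");rects(s,.022,.016,.033,near=(490,180),rad=.15)
s=snap("top","t4.png");rects(s,.022,.012,.033,near=(490,178),rad=.1,minpx=60)
P=cloud(s);z=P[...,2];m=(z>.2)&(abs(P[...,1]-.178)<.12)&(abs(P[...,0]-.62)<.05);m[:,:100]=0
k=P[m];print(k.max(0),k.min(0));t=k[k[:,2]>.228];print(t.mean(0),t[:,0].min(),t[:,0].max(),len(t))
go((480,178,200,177.9))
E
```

```text
px [364 174] xy [408.6 170.9] size [181.3   3.2] ang 89.4 rgb [111. 111. 109.] z 0.0266
px [254 233] xy [452.2  82.6] size [ 3.3 73.8] ang 87.7 rgb [100.  99.  98.] z 0.0245
px [498 254] xy [477.8 279.6] size [  9.7 110.4] ang 87.7 rgb [112. 111. 110.] z 0.0248
px [428 238] xy [460.8 221.5] size [50.3 65.1] ang 87.9 rgb [247. 246. 242.] z 0.0205
px [318 240] xy [459.2 133.4] size [49.7 65.3] ang 87.7 rgb [247. 246. 243.] z 0.0206
px [363 319] xy [529.  170.1] size [46.8 59.9] ang 88.6 rgb [248. 248. 245.] z 0.0265
px [200 252] xy [538.7 171.8] size [40.8 59.9] ang 0.3 rgb [247. 246. 243.] z 0.0282
px [217 306] xy [432.  131.5] size [ 5.9 49.8] ang 0.5 rgb [238. 235. 231.] z 0.0223
[0.63764583 0.2765997  0.25538025] [0.61580976 0.06864634 0.20000592]
[0.62909604 0.17063932 0.23820617] 0.6217850325728895 0.6376458341501048 961
at [457.9 132.7 140.2] [-1.800e+02 -1.000e-01  1.779e+02] w 58.5 t 22.4 F [ 0.5 -0.3 -1.1]
(480, 178, 200, 177.9) [-0.  -0.1 -0. ] [-20.2  46.  -59.8]
```

View pics/w4.png

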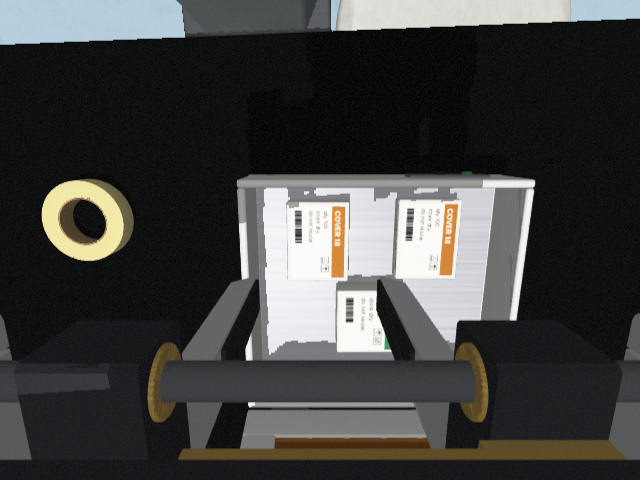

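The wrist image shows all three cartons flat with labels up: orange ones at (318,240) and (428,238), green at (363,319). Next I raise, pass over the lid and come down behind it with the fingers shut.

Request:
arm_command(targets=[0, 0, 0, 0, 10, -40, 1, 0, 0, 0, 0, 20, -80, 1, 0, 0, 0, 0, 30, -120, 1, 0, 0, 0, 0, 40, -160, 1, 0, 0, 0, 0, 48, -170, 1, 0, 0, 0, -40, 48, -170, 1, 0, 0, 0, -80, 48, -170, 1, 0, 0, 0, -120, 48, -170, 1, 0, 0, 0, -160, 48, -170, 1, 0, 0, 0, -200, 48, -170, 1, 0, 0, 0, -215, 48, -170, 1, 0, 0, 0, -215, 48, -170, 1, 0, 0, 0, -215, 48, -170, 1, 0, 0, 0, -215, 48, -170, 1])

```text
time: 23.8
tool_pos: [0.6744, 0.1731, 0.3112]
ee_rot: [-3.142, -0.001, 3.105]
wrist_force: [0.2, -0.7, 0.7]
width: 0.0007
finger_force: 0.0
```

```bash
python3 - <<'E'
from h import *
s=snap("scene","s5.png")
go((670,173,222,177.9))
E
```

```text
at [674.4 173.1 312. ] [180.    0.  177.9] w 0.6 t 23.85 F [0.3 0.5 0.5]
(670, 173, 222, 177.9) [0. 0. 0.] [ 4.4 -0.3 90. ]
```

View pics/s5.png

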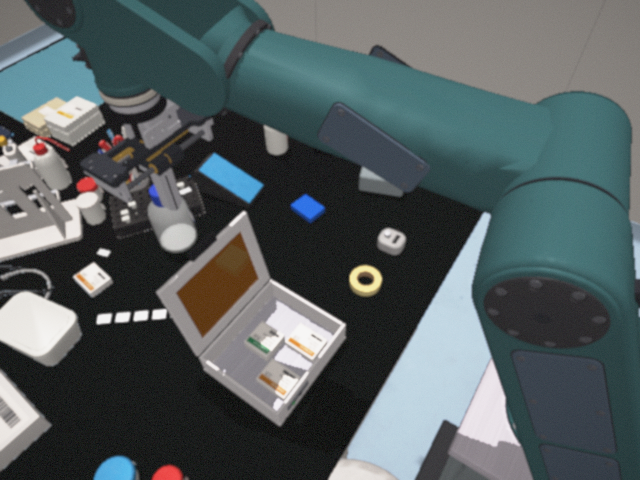

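Request:
arm_command(targets=[0, 0, 0, 0, 0, 40, 1, 0, 0, 0, 0, 0, 75, 1, 0, 0, 0, 0, 0, 90, 1, 0, 0, 0, 8, 0, 90, 1, 0, 0, 0, 16, 0, 90, 1, 0, 0, 0, 24, 0, 90, 1, 0, 0, 0, 34, 0, 88, 1, 0, 0, 0, 44, 0, 86, 1, 0, 0, 0, 54, 0, 83, 1, 0, 0, 0, 64, 0, 81, 1, 0, 0, 0, 76, 0, 81, 1, 0, 0, 0, 87, 0, 82, 1, 0, 0, 0, 98, 0, 83, 1, 0, 0, 0, 110, 0, 85, 1, 0, 0, 0, 121, 0, 88, 1, 0, 0, 0, 132, 0, 92, 1, 0, 0, 0, 143, 0, 96, 1, 0, 0, 0, 154, 0, 100, 1, 0, 0, 0, 154, 0, 100, 1])

```text
time: 25.75
tool_pos: [0.5198, 0.1786, 0.2114]
ee_rot: [-3.141, -0.001, 3.105]
wrist_force: [-0.5, 1.3, 0.1]
width: 0.0004
finger_force: 0.0
```

```bash
cat >> h.py <<'E'
def lid(s):
    P=cloud(s);q=P[(P[...,2]>.075)&(P[...,2]<.27)&(abs(P[...,1]-.176)<.1)&(P[...,0]>.38)&(P[...,0]<.66)]
    print('lidpts',len(q))
    for lo in(.08,.12,.16,.2):
        k=q[(q[:,2]>lo)&(q[:,2]<lo+.03)]
        if len(k): print(lo,len(k),np.median(k,0).round(3))
E
python3 - <<'E'
from h import *
s=snap("scene","s6.png");lid(s)
go((520,178,212,177.9))
E
```

```text
lidpts 1595
0.08 153 [0.58  0.191 0.089]
0.12 130 [0.553 0.184 0.134]
0.16 75 [0.533 0.184 0.167]
0.2 736 [0.503 0.189 0.215]
at [520.5 178.6 211.6] [-180.    -0.   177.9] w 0.4 t 25.8 F [-0.6 -0.3  0.3]
(520, 178, 212, 177.9) [-0. -0. -0.] [ 0.5 -0.6 -0.4]
```

View pics/s6.png

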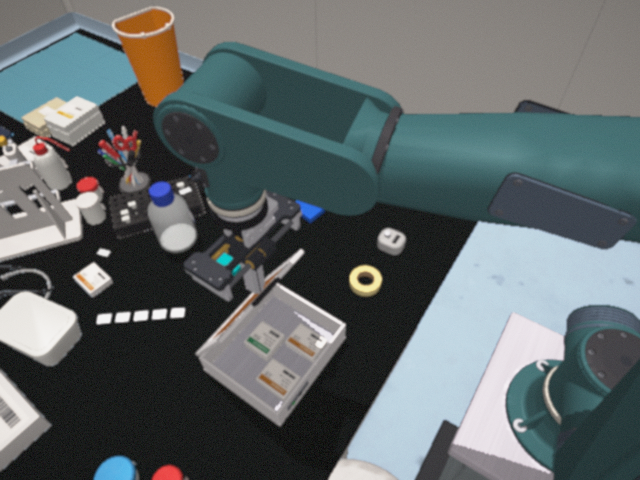

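The lid is folding along, now about 60° with the finger behind its edge near (262,290). Continuing the arc down.

Request:
arm_command(targets=[0, 0, 0, 10, 0, 6, 1, 0, 0, 0, 21, 0, 13, 1, 0, 0, 0, 30, 0, 19, 1, 0, 0, 0, 38, 0, 26, 1, 0, 0, 0, 47, 0, 35, 1, 0, 0, 0, 56, 0, 44, 1, 0, 0, 0, 63, 0, 52, 1, 0, 0, 0, 70, 0, 61, 1, 0, 0, 0, 76, 0, 71, 1, 0, 0, 0, 82, 0, 82, 1, 0, 0, 0, 87, 0, 92, 1, 0, 0, 0, 91, 0, 102, 1, 0, 0, 0, 94, 0, 111, 1, 0, 0, 0, 96, 0, 120, 1, 0, 0, 0, 98, 0, 128, 1, 0, 0, 0, 100, 0, 135, 1, 0, 0, 0, 100, 0, 140, 1, 0, 0, 0, 100, 0, 144, 1, 0, 0, 0, 100, 0, 144, 1])

```text
time: 27.7
tool_pos: [0.4212, 0.1821, 0.0668]
ee_rot: [-3.141, -0.001, 3.104]
wrist_force: [0.0, -0.2, -1.4]
width: 0.0005
finger_force: 0.0
```

```bash
python3 - <<'E'
from h import *
o=robot.get_obs();print(o['wrist_force'])
go((419,181,63,177.9))
E
```

```text
[ 0.01973567 -0.22918997 -1.36960432]
at [421.2 182.1  66.8] [-1.800e+02 -1.000e-01  1.779e+02] w 0.5 t 27.7 F [ 0.  -0.2 -1.4]
(419, 181, 63, 177.9) [-0.  -0.1 -0. ] [ 2.2 -1.2  3.8]
```

Press slowly, watching the force.

Request:
arm_command(targets=[0, 0, 0, 0, 0, 1, 1, 0, 0, 0, 0, 0, 2, 1, 0, 0, 0, 0, 0, 3, 1, 0, 0, 0, 0, 0, 4, 1, 0, 0, 0, 0, 0, 4, 1, 0, 0, 0, 0, 0, 4, 1])

```text
time: 28.3
tool_pos: [0.4219, 0.1824, 0.0647]
ee_rot: [3.141, 0.001, 3.104]
wrist_force: [-2.0, -0.1, 4.8]
width: 0.0004
finger_force: 2.6
```

Request:
arm_command(targets=[0, 0, 0, 0, 0, 1, 1, 0, 0, 0, 0, 0, 2, 1, 0, 0, 0, 0, 0, 2, 1, 0, 0, 0, 0, 0, 2, 1])

```text
time: 28.7
tool_pos: [0.4219, 0.1824, 0.0645]
ee_rot: [3.141, 0.001, 3.105]
wrist_force: [-5.8, -0.9, 13.9]
width: 0.0004
finger_force: 6.9
```

The lid is on the rim: 14 N moved it only 0.2 mm. Lifting away and heading for the timer.

Request:
arm_command(targets=[0, 0, 0, 0, 0, -20, 1, 0, 0, 0, 0, 0, -60, 1, 0, 0, 0, 0, 0, -100, 0.15, 0, 0, 8, 0, -40, -120, 0.15, 0, 0, 16, 0, -80, -120, 0.15, 0, 0, 24, 0, -120, -120, 0.15, 0, 0, 32, -20, -160, -120, 0.15, 0, 0, 40, -40, -200, -120, 0.15, 0, 0, 48, -60, -240, -120, 0.15, 0, 0, 56, -60, -260, -120, 0.15, 0, 0, 64, -60, -260, -120, 0.15, 0, 0, 72, -60, -260, -120, 0.15, 0, 0, 80, -60, -260, -120, 0.15, 0, 0, 88, -60, -260, -120, 0.15, 0, 0, 88, -60, -260, -120, 0.15])

```text
time: 30.2
tool_pos: [0.4719, -0.0799, 0.1814]
ee_rot: [3.142, -0.0, 1.569]
wrist_force: [-0.6, -0.2, 0.5]
width: 0.04
finger_force: 0.0
```

```bash
python3 - <<'E'
from h import *
s=snap("top","t7.png");P=cloud(s);z=P[...,2];c=s['color'].astype(int)
m=(abs(P[...,0]-.503)<.1)&(abs(P[...,1]-.176)<.1)&(z>.045)
q=P[m];print('lid plane dz/dx',np.polyfit(q[:,0],q[:,2],1).round(4),q[:,2].min(),q[:,2].max())
rects(s,.088,.08,.095,near=(556,-357),rad=.08,minpx=30)
v,u=np.nonzero((c[...,0]>150)&(c[...,1]<90)&(np.hypot(P[...,0]-.556,P[...,1]+.357)<.08))
print('red',onplane(s,[[u.mean(),v.mean()]],.053))
go((556,-355,150,-10.7))
E
```

```text
lid plane dz/dx [-0.0011  0.0638] 0.050232950345619365 0.07015831739160816
px [474 239] xy [ 555.5 -358.6] size [14.5 47.4] ang 79.1 rgb [63. 63. 65.] z 0.0879
red [[ 0.51765399 -0.37471768  0.053     ]]
at [471.9 -79.8 181.4] [180.  -0.  90.] w 40.2 t 30.25 F [0.2 0.  0. ]
(556, -355, 150, -10.7) [ -0.   -0.  100.7] [-275.2   84.    31.4]
```

View pics/t7.png

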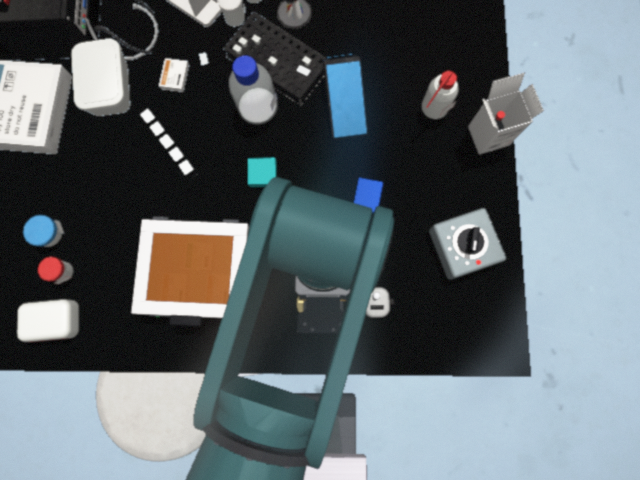

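The lid is level and shut (slope ~0, z ≈ 64 mm). The knob at (474,239) is still at its first click, with the red dot at (479,262).

Request:
arm_command(targets=[0, 0, 8, -40, 10, 0, 0.15, 0, 0, 16, -80, 25, 0, 0.15, 0, 0, 24, -120, 40, 0, 0.15, 0, 0, 32, -160, 50, 0, 0.15, 0, 0, 40, -200, 60, 0, 0.15, 0, 0, 48, -240, 72, 0, 0.15, 0, 0, 56, -275, 84, 0, 0.15, 0, 0, 64, -275, 84, 0, 0.15, 0, 0, 72, -275, 84, 10, 0.15, 0, 0, 80, -275, 84, 20, 0.15, 0, 0, 88, -275, 84, 30, 0.15, 0, 0, 96, -275, 84, 31, 0.15, 0, 0, 100.7, -275, 84, 31, 0.15, 0, 0, 100.7, -275, 84, 31, 0.15, 0, 0, 100.7, -275, 84, 31, 0.15, 0, 0, 100.7, -275, 84, 31, 0.15])

```text
time: 31.85
tool_pos: [0.5553, -0.355, 0.1505]
ee_rot: [-3.142, -0.0, -0.187]
wrist_force: [-0.1, -0.2, 0.8]
width: 0.0398
finger_force: 0.0
```

```bash
cat >> h.py <<'E'
def knob(s):
    rects(s,.088,.08,.095,near=(556,-357),rad=.06,minpx=150)
    rects(s,.052,.046,.056,near=(556,-357),rad=.09,minpx=300)
    P=cloud(s);c=s['color'].astype(int);n=np.hypot(P[...,0]-.556,P[...,1]+.357)<.07
    m=n&(c[...,0]>130)&(c[...,1]<90)&(c[...,2]<90)
    v,u=np.nonzero(m);print('red',len(v),onplane(s,[[u.mean(),v.mean()]],.053).round(4) if len(v) else '')
E
python3 - <<'E'
from h import *
s=snap("wrist","w8.png");knob(s)
go((556,-355,64,-10.7))
E
```

```text
px [324 255] xy [ 557.2 -359. ] size [12.5 46. ] ang 79.2 rgb [47. 47. 50.] z 0.0859
px [321 238] xy [ 557.5 -358.9] size [106.8 106.5] ang 19.2 rgb [196. 211. 213.] z 0.0503
red 118 [[ 0.5167 -0.3723  0.053 ]]
at [ 555.3 -355.   150.6] [180.   -0.  -10.7] w 40.3 t 31.9 F [ 0.3 -0.6  0. ]
(556, -355, 64, -10.7) [ 0. -0. -0.] [ 0.6 -0.1 86.6]
```

View pics/w8.png

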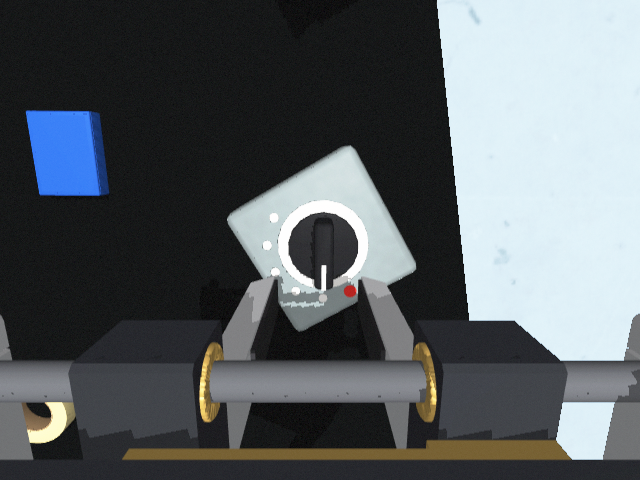

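The pointer (324,275) is at the first white dot (323,298), with the red end-stop dot at (350,291). Descending onto the bar.

Request:
arm_command(targets=[0, 0, 0, 2.6, 3.6, 0, 0.15, 0, 0, 0, 2.6, 3.6, 20, 0.15, 0, 0, 0, 2.6, 3.6, 45, 0.15, 0, 0, 0, 2.6, 3.6, 65, 0.15, 0, 0, 0, 2.6, 3.6, 78, 0.15, 0, 0, 0, 2.6, 3.6, 85, 0.15, 0, 0, 0, 2.6, 3.6, 86, 0.15, 0, 0, 0, 2.6, 3.6, 86, 0.15, 0, 0, 0, 2.6, 3.6, 86, 0.5, 0, 0, 0, 2.6, 3.6, 86, 1, 0, 0, 0, 2.6, 3.6, 86, 1, 0, 0, 0, 2.6, 3.6, 86, 1, 0, 0, 0, 2.6, 3.6, 86, 1, 0, 0, 0, 2.6, 3.6, 86, 1, 0, 0, 0, 2.6, 3.6, 86, 1])

```text
time: 33.4
tool_pos: [0.5573, -0.3594, 0.065]
ee_rot: [3.141, -0.001, -0.189]
wrist_force: [0.0, 0.3, 2.1]
width: 0.0129
finger_force: 30.0
```

Now anticlockwise to the end stop (30° away, going a couple of degrees further to be sure).

Request:
arm_command(targets=[0, 0, -4, 0, 0, 0, 1, 0, 0, -8, 0, 0, 0, 1, 0, 0, -12, 0, 0, 0, 1, 0, 0, -16, 0, 0, 0, 1, 0, 0, -20, 0, 0, 0, 1, 0, 0, -24, 0, 0, 0, 1, 0, 0, -27, 0, 0, 0, 1, 0, 0, -30, 0, 0, 0, 1, 0, 0, -32, 0, 0, 0, 1, 0, 0, -32, 0, 0, 0, 1, 0, 0, -32, 0, 0, 0, 1])

```text
time: 34.5
tool_pos: [0.5573, -0.3588, 0.065]
ee_rot: [-3.141, -0.001, 0.368]
wrist_force: [-1.1, 1.1, 2.4]
width: 0.0129
finger_force: 30.4
```

```bash
python3 - <<'E'
from h import *
o=robot.get_obs();print(o['wrist_torque'],np.degrees(o['joint_positions']).round(1))
go((557,-359,65,19.2),(557,-359,65,-70.8))
s=snap("wrist");knob(s)
E
```

```text
[ 0.25734075  0.30850245 -0.49389693] [-37.7  22.7  73.1   0.   84.1  31.2]
at [ 557.3 -358.8   65. ] [-180.    -0.    21.1] w 12.9 t 34.5 F [-1.1  1.1  2.4]
(557, -359, 65, 19.2) [-0.  -0.   1.9] [-0.3  0.1 -0. ]
(557, -359, 65, -70.8) [-0.  -0.  91.9] [-0.3  0.1 -0. ]
px [318 310] xy [ 558.1 -356.6] size [38.2 39.9] ang 68.7 rgb [30. 31. 32.] z 0.0861
px [320 250] xy [ 572.6 -352.4] size [ 74.6 105.6] ang 19.3 rgb [197. 212. 213.] z 0.0503
red 0
```

At the stop: the torque has risen to 0.49 N m. Now 90° clockwise, three clicks.

Request:
arm_command(targets=[0, 0, 5, 0, 0, 0, 1, 0, 0, 10, 0, 0, 0, 1, 0, 0, 15, 0, 0, 0, 1, 0, 0, 20, 0, 0, 0, 1, 0, 0, 26, 0, 0, 0, 1, 0, 0, 32, 0, 0, 0, 1, 0, 0, 38, 0, 0, 0, 1, 0, 0, 44, 0, 0, 0, 1, 0, 0, 50, 0, 0, 0, 1, 0, 0, 56, 0, 0, 0, 1, 0, 0, 62, 0, 0, 0, 1, 0, 0, 68, 0, 0, 0, 1, 0, 0, 74, 0, 0, 0, 1, 0, 0, 80, 0, 0, 0, 1, 0, 0, 86, 0, 0, 0, 1, 0, 0, 90, 0, 0, 0, 1, 0, 0, 92, 0, 0, 0, 1, 0, 0, 92, 0, 0, 0, 1, 0, 0, 92, 0, 0, 0, 1])

```text
time: 36.45
tool_pos: [0.5565, -0.3602, 0.065]
ee_rot: [3.14, -0.002, -1.236]
wrist_force: [-3.9, -2.4, 5.8]
width: 0.0127
finger_force: 30.0
```

```bash
python3 - <<'E'
from h import *
o=robot.get_obs();print(o['wrist_torque'],o['finger_force']);go()
E
```

```text
[-0.48761217  0.79657233  0.02482798] 30.001954436302185
at [ 556.5 -360.2   65. ] [ 1.799e+02 -1.000e-01 -7.080e+01] w 12.7 t 36.45 F [-3.9 -2.4  5.8]
```

Release, rise, and look.

Request:
arm_command(targets=[0, 0, 0, 0, 0, 0, 0.5, 0, 0, 0, 0, 0, 0, 0.15, 0, 0, 0, 0, 0, 0, 0.15, 0, 0, 0, 0, 0, 0, 0.15, 0, 0, 0, 0, 0, 0, 0.15, 0, 0, 0, 0, 0, -10, 0.15, 0, 0, 0, 0, 0, -40, 0.15, 0, 0, 0, 0, 0, -80, 0.15, 0, 0, 0, 0, 0, -110, 0.15, 0, 0, 0, 0, 0, -110, 0.15, 0, 0, 0, 0, 0, -110, 0.15])

```text
time: 37.55
tool_pos: [0.5575, -0.3593, 0.176]
ee_rot: [-3.14, -0.002, -1.236]
wrist_force: [-0.7, 0.5, 0.5]
width: 0.0399
finger_force: 0.0
```

```bash
python3 - <<'E'
from h import *
s=snap("wrist","w9.png");knob(s);go()
s=snap("scene","s9.png");P=cloud(s);q=P[(abs(P[...,0]-.503)<.08)&(abs(P[...,1]-.178)<.09)]
print(np.polyfit(q[:,0],q[:,2],1).round(4))
E
```

```text
px [320 249] xy [ 556.1 -360.3] size [12.5 46. ] ang 19.6 rgb [47. 48. 50.] z 0.086
px [320 236] xy [ 556.  -360.5] size [106.9 106.3] ang 19.2 rgb [197. 212. 213.] z 0.0503
red 92 [[ 0.5163 -0.3728  0.053 ]]
at [ 556.8 -358.8  173.9] [180.    0.  -70.8] w 39.9 t 37.6 F [-0.4  0.8  0.8]
[0.001  0.0618]
```

View pics/w9.png

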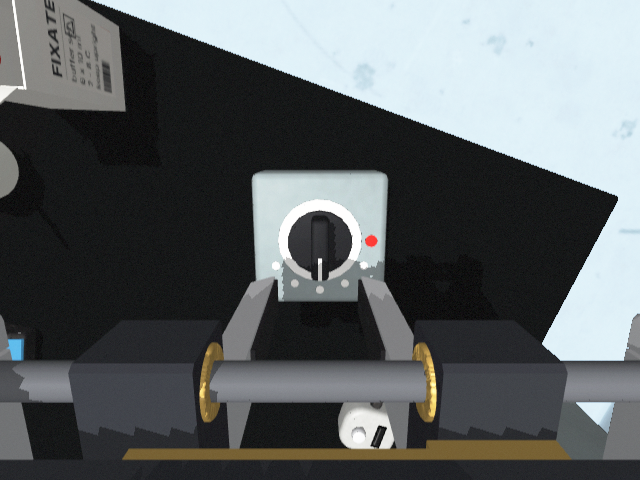

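View pics/s9.png

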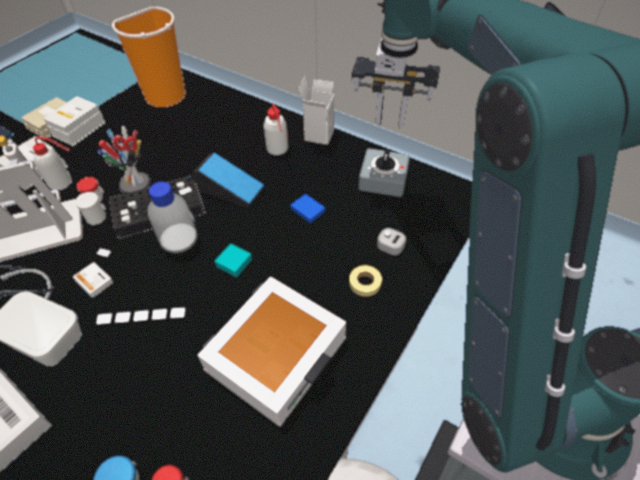

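The pointer (320,270) is on the third white dot from red: (364,265) is the first, (345,283) the second and (320,290) the third. The lid is shut and the tape and counter haven't moved.

```bash
python3 -c "
from bench import robot
print(robot.close_job())"
```

```text
the job is handed in; nothing more can be done
None
```

The job is handed in: all three cartons (two orange-striped, one green-striped) lie flat, label up, in the UV box, the lid was shut before the timer was touched, the knob went back to its end stop and then three clicks clockwise, and the tape roll and tally counter were not touched.

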